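Fit the lid thermometer in its collet gland

TASK

Take the yellow dial thermometer from the rack and push its stem gently down into the gland on the pot lid until its shoulder sits flat on the gland nut. Then turn the nut clockwise by its tommy bar until the collet inside clearly grips the stem: nipped up snug, not wrenched tight. Leave the other thermometers and the bowl where they are.

Things in the scene. Friction and masses are not known exactly. Their poses are not given: they have to be found in the camera images.
- yellow_dial (a point): Centre of the dial case of the yellow-rimmed thermometer, the one to fit: an upright disc 46 mm across, 16 mm thick, flat faces looking along the point's x (white face on +x); grip it across the 16 mm. z points up the stem. 37 mm below this point is the shoulder, the flat underside of a 20 mm wide neck; then the stem, 8 mm thick. Stands in a rack hole, lifts straight out. 80 to 160 g.
- yellow_tip (a point): Rounded lower tip of the yellow thermometer's stem, 66 mm below the shoulder and 103 mm below the dial centre, on the same axis. In the rack the stem hangs free in an 11.5 mm hole, the shoulder resting on the plate.
- red_dial (a point): The same point of the red-rimmed thermometer, of the same size, to be left in the rack.
- blue_dial (a point): The same point of the blue-rimmed thermometer, of the same size, to be left in the rack.
- rack: Fixed sheet-metal rack, 250 mm long along its y axis, 60 mm deep; its plate is 80 mm high with three holes 75 mm apart on the centre line. Origin: centre of its underside.
- pot: Fixed low steel pot, 260 mm across, with a closed flat lid, top 101 mm above the worktop; two side loops along the pot's x axis reach 170 mm from the centre; two lid loops 25 mm high stand 108 mm from the centre along its y axis. The gland stands on the lid's centre. Origin: centre of its underside.
- gland_mouth (a point): Centre of the 10 mm hole in the flat top of the gland nut, 52 mm above the lid; z up along the gland's axis. The stem goes in here. From 36 mm down a rubber ring drags on it with about 5 to 10 N, so it must be pushed home. When home, the dial centre is 37 mm above this point. Forcing it with more than about 40 N bends the stem. The nut is 38 mm across.
- bar_a (a point): Point on one arm of the nut's tommy bar, 80 mm from the gland's axis, at the centre of the 10 mm round bar, 42 mm above the lid; x runs along the bar. The bar is level, passes straight through the nut and ends in 15 mm black balls 100 mm from the axis. Turned clockwise seen from above, the nut tightens; it does not rise or sink.
- bar_b (a point): The same point on the opposite arm. The nut turns with a steady drag of 0.45 N m (5 to 6 N here); let go, it stays, or springs back a hair. After an unknown 0.25 to 1.25 rad the collet bites and the torque climbs by 5 to 6 N m per rad. Snug is about 1.2 N m in all while turning (14 to 15 N here; 3 or 4 N less is felt when pausing); beyond about 1.6 N m (20 N) the stem is soon crushed.
- bowl: Loose red plastic bowl, 100 mm across and 45 mm high. Origin: centre of its underside.
- collet: The collet inside the gland, unseen: four brass spring fingers that the nut presses on the stem from four sides. Fixed to the pot, axes as the pot's; origin on the pot's axis at the worktop.
Things that resemble listed ones, but are neither listed nor needed, are in the scene too. What is shaped like the part that bears yellow_dial but green or turquoise is not meant.

How it is judged:
By the outcome, as a careful person would: the job done as asked, in the order asked, and still so for the second after the job is handed in, with the robot touching nothing.
It also fails if it takes over 70 s, if anything falls off the work surface, if the arm or the gripper's body presses on something with over 40 N, if the wrist force passes 120 N, or if a joint passes its speed limit or range.

ROBOT

A 6-joint arm with a two-finger parallel gripper is mounted at the origin on the work surface. World frame = base frame: x ahead of the robot, y to its left, z up, the work surface at z = 0. Lengths are in m, angles in degrees, forces in N, time in s.
With the tool pointing down it reaches from about 0.375 to 0.9 m from the base axis. Payload 3.1 kg.
Tool frame: the origin (TCP) lies on the centre line of the jaws, within the pads' length; the fingertips stand 14 mm ahead of it and the grasp point (between the pads) lies 5 mm behind it (bot.tips_ahead is the distance from the TCP to the fingertips, in m); z points along the fingers, y is the line along which they close (so a half turn about z gives the same grasp; the last joint's range is limited). The gripper opens to 87 mm and grips with 3 to 60 N. Pads are 19 mm wide; open, the fingers measure 117 mm over their backs; the gripper's body (75 mm by 190 mm) begins 51 mm behind the grasp point.
Start: joints at [-79.04, 30.224, 82.088, -0, 67.689, -10.227], TCP at [0.226, -0.583, 0.237] pointing down, gripper open.
Joint ranges: [-176.69, 176.69], [-43.24, 126.21], [12.49, 139.97], [-82, 262], [0, 151.66], [-163.58, 163.58]. Speed limits (degrees/s): [159.86, 159.86, 180, 180, 180, 180].

INTERFACE

Orientations are given as a 3x3 rotation matrix whose columns are the frame's x, y, z axes.
In Python, from rig import bot gives the robot as it stands.
- The arm moves only by the tool play_rows, never from a script. Its argument "moves" is a list that holds one entry, the list of rows, each a list of 6 numbers: the shift along the tool's x, y, z in mm, then the turn, a rotation vector about the tool's x, y, z in rad. A call has 1 to 5 rows; each row shifts and turns the commanded pose from where the row before left it, along the tool's axes as they then stand; what a row does not reach is not made up. A row lasts 1/10 s, in which the tool goes at most 50 mm and 8.59 degrees, less where a joint would pass 70% of its speed; a pose out of reach is approached as far as the arm can. A call with a gripper value outside its range is refused whole. "fingers" is the opening, from -1 (shut) to 1 (fully open), set as the call begins (left out, the last holds). The fingers move at their own pace and stop on an object; the grip force is fixed at half the most. Time passes only in rows, so rows that do not move let the fingers close. It gives the time, the measured TCP pose, the force, the opening and the grip force at its end, in the units of the state.
- bot.read_state(): the state, without advancing time (a new reading comes with each control period).
- bot.capture(name): name is "side" or "top"; returns a dict with "image" (400x640x3 uint8, blue, green, red), "fx", "fy", "cx", "cy" (pixels), "distortion" ([k1, k2, p1, p2, k3] as OpenCV has them; the pictures are not rectified), "R" (3x3) and "t" (3): a world point X has camera coordinates R X + t. Camera axes: x right, y down, z forward; pixel columns grow to the right and rows downward; lengths in m; the calibration is good to about 2 mm. A picture is of the moment at which its call begins. There is no depth.
- bot.hand_in(): hands the job in; it is judged then, once.
Trained networks look in a picture, given as the dict that the camera call returned (one of the last four; its "shot" number tells which), for a name from the list of things; names that differ only in an ending like _2 or _b are one class to them, and where a whole thing is asked for, a point or a joint stands for the part that bears it (a point fixed in the world has none). Each returns a list of dicts, best first, with "confidence" (0 to 1); they miss things now and then, are a little off and sometimes report something else, mostly with a low value. They report only what shows in the picture. A call takes as long as a camera call. They do not tell look-alikes from the thing itself.
- bot.search_frame(picture, query): "centre" ([column, row] in pixels, amid what is visible of it).
- bot.silhouettes(picture, query): "pixels" (400x640 bool, what is visible of it) and "centre" ([column, row] in pixels, amid what is visible of it).
- bot.pinpoint(picture, query): "centre" ([column, row] in pixels: a listed point, or the origin of a listed thing).
The state is a dict: "time_s": time; "joint_positions": joint angles; "qvel": joint speeds; "tau": joint torques, N m; "position": TCP position; "tcp_rot": TCP orientation; "force": force on the tool from outside, world axes, zero at the start; "moment": the same for the moment, N m; "opening": opening from 0.0 (shut) to 1.0 (fully open); "grasp_force": force on a finger pad.
Only numpy, scipy, OpenCV 4.12 (cv2) and the standard library are available. Lean on these libraries where they do the work, as an engineer would, in place of code of your own. Each camera call takes 0.05 s, during which the arm holds its last target. There are 200 camera calls.

## Working session

There is one attempt and no reset: what is moved stays moved. The work goes in short steps, Python scripts to look and compute and a tool call to move; the robot and the scene stay as the last step left them, time stands still between calls to the robot, and variables do not carry over. Pictures are saved under pics/ and viewed, at most 10 in all, crops included, and the job is handed in when it is done.

Besides the shell and the picture viewer there is one more tool, called after "Call:" in YAML: its name, and indented under it one key for each argument. play_rows: Moves the arm, as the interface text tells. Its arguments: {"type":"object","properties":{"moves":{"type":"array","items":{"type":"array","items":{"type":"array","items":{"type":"number"}}}},"fingers":{"type":"number"}},"required":["moves"]}

```bash
mkdir -p pics; cat > h.py <<'E'
import numpy as np, cv2
from rig import bot
def ray(p,uv):
    K=np.array([[p["fx"],0,p["cx"]],[0,p["fy"],p["cy"]],[0,0,1]])
    n=cv2.undistortPoints(np.array([[uv]],float),K,np.array(p["distortion"],float))[0,0]
    R=np.array(p["R"]);t=np.array(p["t"]);d=R.T@np.array([n[0],n[1],1]);return -R.T@t,d/np.linalg.norm(d)
def atz(p,uv,z):
    o,d=ray(p,uv);return o+d*(z-o[2])/d[2]
def tri(rs):
    A=np.zeros((3,3));b=np.zeros(3)
    for o,d in rs:
        M=np.eye(3)-np.outer(d,d);A+=M;b+=M@o
    X=np.linalg.solve(A,b);return X,[np.linalg.norm((np.eye(3)-np.outer(d,d))@(X-o)) for o,d in rs]
def proj(p,X):
    K=np.array([[p["fx"],0,p["cx"]],[0,p["fy"],p["cy"]],[0,0,1]])
    return cv2.projectPoints(np.array([X],float),cv2.Rodrigues(np.array(p["R"]))[0],np.array(p["t"],float),K,np.array(p["distortion"],float))[0][0,0]
E
python3 - <<'E'
from h import *
np.set_printoptions(precision=3,suppress=True)
P={n:bot.capture(n) for n in("side","top")}
for n,p in P.items():
    cv2.imwrite(f"pics/{n}0.png",p["image"]); print(n,ray(p,[320,200]))
Z=dict(yellow_dial=.117,yellow_tip=.014,red_dial=.117,rack=0,pot=0,gland_mouth=.153,bar_a=.143,bowl=0)
for q,z in Z.items():
  for n,p in P.items():
    for r in bot.pinpoint(p,q)[:4]: print(q,n,round(r["confidence"],2),np.array(r["centre"]).round(1),atz(p,r["centre"],z))
E
```

```text
side (array([0.27 , 0.481, 0.592]), array([ 0.429, -0.636, -0.642]))
top (array([0.406, 0.02 , 1.218]), array([ 0.156, -0.007, -0.988]))
yellow_dial side 0.89 [303.  244.5] [0.545 0.119 0.117]
yellow_dial side 0.88 [330.4 315.8] [0.434 0.206 0.117]
yellow_dial side 0.68 [357.5 270.3] [0.445 0.114 0.117]
yellow_dial top 0.74 [271.  218.2] [0.537 0.124 0.117]
yellow_dial top 0.64 [280.4 260.2] [0.441 0.1   0.117]
yellow_dial top 0.51 [237.8 257.2] [0.446 0.197 0.117]
yellow_dial top 0.45 [404.8 227.6] [ 0.52  -0.183  0.117]
yellow_tip side 0.98 [359.4 311.3] [0.434 0.11  0.014]
yellow_tip side 0.92 [308.2 284.5] [0.538 0.115 0.014]
yellow_tip side 0.68 [328.5 353.5] [0.433 0.205 0.014]
yellow_tip top 0.49 [243.1 260.9] [0.441 0.2   0.014]
yellow_tip top 0.38 [327.9 135.6] [ 0.766 -0.006  0.014]
red_dial side 0.91 [266.3 266.6] [0.563 0.19  0.117]
red_dial side 0.72 [384.8 128.5] [ 0.614 -0.294  0.117]
red_dial top 0.54 [237.6 209.1] [0.556 0.202 0.117]
red_dial top 0.4 [403.1 228.9] [ 0.517 -0.179  0.117]
rack side 0.96 [269.  309.8] [0.567 0.191 0.   ]
rack top 0.76 [247.3 214.5] [0.559 0.196 0.   ]
pot side 0.83 [389.1 202. ] [ 0.534 -0.193  0.   ]
pot top 0.72 [402.5 226.3] [ 0.535 -0.199  0.   ]
gland_mouth side 0.73 [393.2 143. ] [ 0.546 -0.193  0.153]
gland_mouth top 0.82 [412.4 220.2] [ 0.533 -0.194  0.153]
bar_a side 0.95 [419.6 170.8] [ 0.465 -0.148  0.143]
bar_a side 0.65 [380.8 130.9] [ 0.597 -0.237  0.143]
bar_a top 0.73 [428.4 190.5] [ 0.603 -0.234  0.143]
bar_a top 0.7 [403.  227.4] [ 0.518 -0.175  0.143]
bar_a top 0.64 [393.9 250.2] [ 0.466 -0.154  0.143]
bowl side 0.58 [259.7 208. ] [ 0.758 -0.003  0.   ]
bowl top 0.65 [325.5 137.5] [ 0.765 -0.     0.   ]
```

View pics/side0.png

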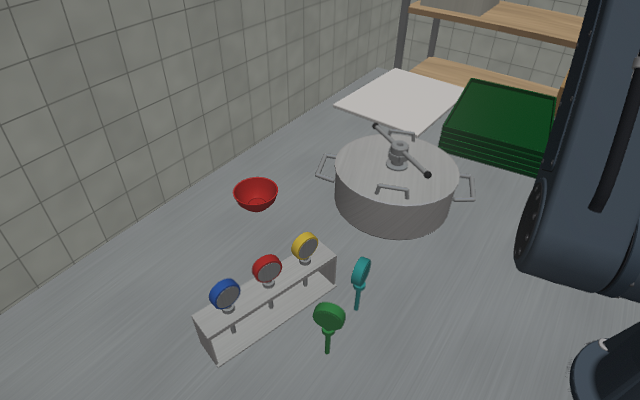

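View pics/top0.png

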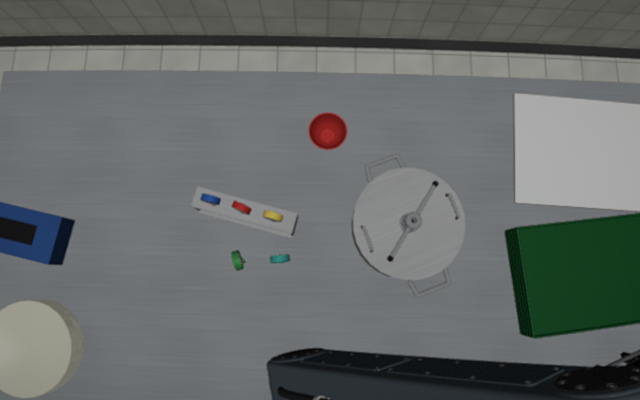

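The side view shows the yellow dial at (304,245) at the near-pot end of the rack, with the gland at (398,150). In the top view, yellow is at (273,215) and the gland at (412,221). Both the turquoise and green decoys are clear of the grasp.

```bash
python3 - <<'E'
from h import *
np.set_printoptions(precision=4,suppress=True)
P={n:bot.capture(n) for n in("side","top")}
near=dict(yellow_dial=((303,245),(271,218)),red_dial=((266,267),(240,208)),blue_dial=((224,293),(210,200)),gland_mouth=((395,145),(412,221)),pot=((389,202),(402,226)),rack=((269,310),(247,214)),bar_a=((420,171),(394,250)),bar_b=((380,131),(428,191)))
for q,(a,b) in near.items():
  c={}
  for n,uv in(("side",a),("top",b)):
    l=[np.array(r["centre"]) for r in bot.pinpoint(P[n],q)]
    l=[x for x in l if np.linalg.norm(x-uv)<12]
    if l:c[n]=min(l,key=lambda x:np.linalg.norm(x-uv))
  if len(c)==2:
    X,e=tri([ray(P[n],c[n]) for n in c]); print(q,X,np.array(e[:1]),c)
for n,p in P.items():
  hsv=cv2.cvtColor(p["image"],cv2.COLOR_BGR2HSV)
  m=cv2.inRange(hsv,(20,110,60),(35,255,255)); k,l,s,ce=cv2.connectedComponentsWithStats(m)
  i=1+s[1:,4].argmax(); print(n,s[i],ce[i])
  if n=="top":
    pts=[atz(p,[u,v],.13)[:2] for v,u in np.argwhere(l==i)]
    print(cv2.minAreaRect(np.array(pts,np.float32)*1000)); pts=np.array(pts);w,V=np.linalg.eigh(np.cov(pts.T)); print(pts.mean(0),np.degrees(np.arctan2(V[1,1],V[0,1])),np.sqrt(w))
cv2.imwrite("pics/z.png",cv2.resize(np.hstack([P["top"]["image"][170:290,340:480],P["top"]["image"][170:290,180:320]]),None,fx=2.8,fy=2.8,interpolation=3))
E
```

```text
yellow_dial [0.5424 0.1179 0.1131] [0.0017] {'side': array([303.9, 246.1]), 'top': array([274.3, 216.6])}
red_dial [0.5629 0.1944 0.1198] [0.0027] {'side': array([266.1, 267.3]), 'top': array([240.2, 205.1])}
blue_dial [0.5829 0.2639 0.1213] [0.0034] {'side': array([224.7, 290. ]), 'top': array([210.2, 195.7])}
gland_mouth [ 0.5332 -0.1947  0.158 ] [0.0042] {'side': array([397.5, 142.1]), 'top': array([413.8, 221.7])}
pot [ 0.5386 -0.2082 -0.0122] [0.0074] {'side': array([392.7, 202.4]), 'top': array([404.2, 222.8])}
rack [ 0.5597  0.1938 -0.0028] [0.0017] {'side': array([270.2, 313.8]), 'top': array([248.6, 214.9])}
bar_a [ 0.4694 -0.162   0.1314] [0.0025] {'side': array([420.8, 171.8]), 'top': array([396.4, 248.1])}
side [291 232  27  28 291] [301.2887 242.945 ]
top [263 211  19  10 122] [272.459  215.3607]
((541.7847900390625, 119.79759216308594), (41.94589614868164, 15.37557315826416), 75.73882293701172)
[0.5416 0.1199] 75.58324439920779 [0.0044 0.0119]
```

View pics/z.png

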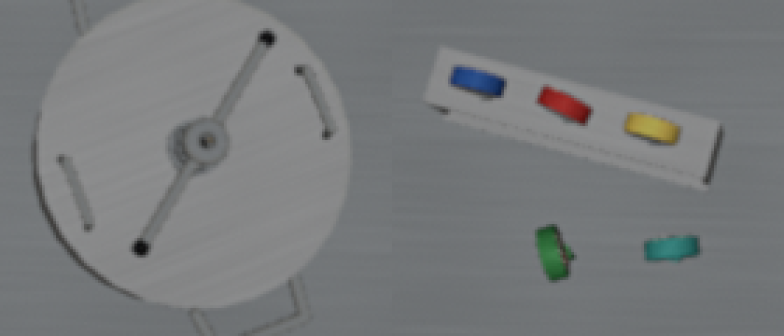

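```bash
cat >> h.py <<'E'
def plan(x,y,z,yaw_y):
    """tool-frame shift/turn (single) to TCP at xyz pointing down with tool y at yaw_y deg (mod 180)"""
    from scipy.spatial.transform import Rotation as Ro
    s=bot.read_state();R=np.array(s["tcp_rot"]);p=np.array(s["position"])
    best=None
    for k in(0,180):
        a=np.radians(yaw_y+k);Y=np.array([np.cos(a),np.sin(a),0]);Zt=np.array([0,0,-1.]);T=np.c_[np.cross(Y,Zt),Y,Zt]
        v=Ro.from_matrix(R.T@T).as_rotvec()
        if best is None or np.linalg.norm(v)<np.linalg.norm(best):best=v
    print("t",s["time_s"],"pos",p.round(4),"shift mm",(R.T@(np.array([x,y,z])-p)*1000).round(1),"turn",best.round(4),"q",np.round(s["joint_positions"],1),"F",np.round(s["force"],2),"op",s["opening"])
    print("R",R.round(3).tolist())
E
python3 -c "
from h import *
plan(.5416,.119,.22,-13)"
```

```text
t 1.8 pos [ 0.2259 -0.5827  0.2366] shift mm [ 548.  -540.2   16.5] turn [ 1.000e-04  1.000e-04 -9.741e-01] q [-79.   30.2  82.1   0.   67.7 -10.2] F [-0.07  0.03 -0.84] op 0.9980252295530625
R [[0.932, 0.361, 0.0], [0.361, -0.932, -0.0], [-0.0, 0.0, -1.0]]
```

Call:
play_rows:
  moves:
    - [[34.3, -33.8, 0, 0, 0, 0], [34.3, -33.8, 0, 0, 0, 0], [34.3, -33.8, 0, 0, 0, 0], [34.3, -33.8, 0, 0, 0, 0], [34.3, -33.8, 0, 0, 0, 0]]
  fingers: 0.1

```text
time_s: 2.3
position: [0.3253, -0.3616, 0.2367]
tcp_rot: [[0.933, 0.361, 0.001], [0.361, -0.933, -0.0], [0.0, 0.001, -1.0]]
force: [1.0, 0.1, -0.2]
opening: 0.63
grasp_force: 0.0
```

Call:
play_rows:
  moves:
    - [[34.3, -33.8, 0, 0, 0, 0], [34.3, -33.8, 0, 0, 0, 0], [34.3, -33.8, 0, 0, 0, 0], [34.3, -33.8, 0, 0, 0, 0], [34.3, -33.8, 0, 0, 0, 0]]

```text
time_s: 2.8
position: [0.4243, -0.1419, 0.2369]
tcp_rot: [[0.933, 0.361, 0.001], [0.361, -0.933, -0.001], [0.001, 0.001, -1.0]]
force: [1.3, -0.2, -0.1]
opening: 0.547
grasp_force: 0.0
```

Call:
play_rows:
  moves:
    - [[34.3, -33.8, 0, 0, 0, 0], [34.3, -33.8, 0, 0, 0, 0], [34.3, -33.8, 0, 0, 0, 0], [34.3, -33.8, 0, 0, 0, 0], [34.3, -33.8, 0, 0, 0, 0]]

```text
time_s: 3.3
position: [0.5231, 0.078, 0.2368]
tcp_rot: [[0.932, 0.362, 0.001], [0.362, -0.932, -0.0], [0.001, 0.0, -1.0]]
force: [0.1, -0.9, -0.2]
opening: 0.55
grasp_force: 0.0
```

Call:
play_rows:
  moves:
    - [[34.3, -33.8, 0, 0, 0, 0], [0, 0, 0, 0, 0, -0.139], [0, 0, 0, 0, 0, -0.139], [0, 0, 0, 0, 0, -0.139], [0, 0, 0, 0, 0, -0.139]]

```text
time_s: 3.8
position: [0.5422, 0.1202, 0.2365]
tcp_rot: [[0.596, 0.803, 0.0], [0.803, -0.596, -0.0], [-0.0, 0.0, -1.0]]
force: [-0.2, -0.5, 0.6]
opening: 0.551
grasp_force: 0.0
```

Call:
play_rows:
  moves:
    - [[0, 0, 0, 0, 0, -0.139], [0, 0, 0, 0, 0, -0.139], [0, 0, 0, 0, 0, -0.139], [0, 0, 0, 0, 0, 0]]

```text
time_s: 4.2
position: [0.5422, 0.1199, 0.2366]
tcp_rot: [[0.226, 0.974, 0.0], [0.974, -0.226, 0.0], [0.0, 0.0, -1.0]]
force: [0.3, -0.8, 0.4]
opening: 0.55
grasp_force: 0.0
```

```bash
python3 - <<'E'
from h import *
plan(.5416,.119,.112,-13)
p=bot.capture("side");cv2.imwrite("pics/s1.png",p["image"])
E
```

```text
t 4.2 pos [0.5422 0.1199 0.2366] shift mm [ -1.   -0.4 124.6] turn [ 0.0001 -0.0001 -0.0014] q [ 0.9 24.8 92.2  0.  63.  14. ] F [ 0.27 -0.85  0.4 ] op 0.550039453908887
R [[0.226, 0.974, 0.0], [0.974, -0.226, 0.0], [0.0, 0.0, -1.0]]
```

Call:
play_rows:
  moves:
    - [[0, 0, 30, 0, 0, 0], [0, 0, 30, 0, 0, 0], [0, 0, 30, 0, 0, 0], [0, 0, 20, 0, 0, 0], [0, 0, 14, 0, 0, 0]]

```text
time_s: 4.75
position: [0.5415, 0.1198, 0.1109]
tcp_rot: [[0.229, 0.973, -0.002], [0.973, -0.229, -0.0], [-0.001, -0.002, -1.0]]
force: [-0.0, 0.1, 0.1]
opening: 0.553
grasp_force: 0.0
```

```bash
python3 - <<'E'
from h import *
plan(.5416,.119,.112,-13)
a=bot.capture("side")["image"];b=bot.capture("top")["image"]
cv2.imwrite("pics/s2.png",np.hstack([cv2.resize(x,(400,400),interpolation=2) for x in(a[180:320,230:370],b[150:290,200:340])]))
E
```

```text
t 4.75 pos [0.5415 0.1198 0.1109] shift mm [-0.8  0.3 -1.1] turn [-0.0021  0.0005 -0.0043] q [ 0.9 35.2 98.4  0.  46.6 14.2] F [-0.02  0.09  0.08] op 0.5525112400877781
R [[0.229, 0.973, -0.002], [0.973, -0.229, -0.0], [-0.001, -0.002, -1.0]]
```

View pics/s2.png

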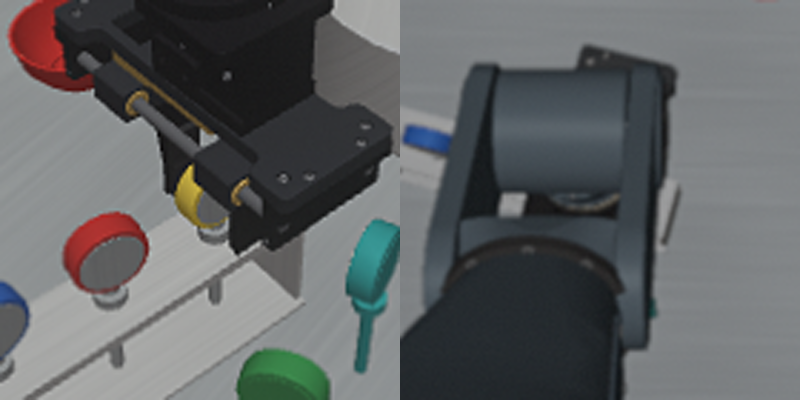

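The yellow dial (crop ~205,190) sits between the fingers and its neighbours are clear, so I close the gripper and watch the force.

Call:
play_rows:
  moves:
    - [[0, 0, 0, 0, 0, 0], [0, 0, 0, 0, 0, 0], [0, 0, 0, 0, 0, 0], [0, 0, 0, 0, 0, 0], [0, 0, 0, 0, 0, 0]]
  fingers: -1

```text
time_s: 5.35
position: [0.5424, 0.1199, 0.1131]
tcp_rot: [[0.226, 0.974, 0.001], [0.974, -0.226, 0.0], [0.0, 0.001, -1.0]]
force: [-0.9, 0.8, 0.6]
opening: 0.182
grasp_force: 16.3
```

Call:
play_rows:
  moves:
    - [[0, 0, 0, 0, 0, 0], [0, 0, 0, 0, 0, 0]]

```text
time_s: 5.55
position: [0.5425, 0.1199, 0.1131]
tcp_rot: [[0.226, 0.974, 0.001], [0.974, -0.226, 0.0], [0.0, 0.001, -1.0]]
force: [-0.2, -0.4, 3.9]
opening: 0.182
grasp_force: 30.0
```

Call:
play_rows:
  moves:
    - [[0, 0, -10, 0, 0, 0], [0, 0, -30, 0, 0, 0], [0, 0, -40, 0, 0, 0], [0, 0, -40, 0, 0, 0], [0, 0, -40, 0, 0, 0]]

```text
time_s: 6.05
position: [0.5415, 0.1198, 0.2741]
tcp_rot: [[0.226, 0.974, -0.001], [0.974, -0.226, -0.0], [-0.0, -0.001, -1.0]]
force: [1.5, 0.4, -1.0]
opening: 0.184
grasp_force: 30.0
```

```bash
python3 - <<'E'
from h import *
plan(.533,-.194,.273,-13)
E
```

```text
t 6.05 pos [0.5415 0.1198 0.2741] shift mm [-307.6   62.7    1.2] turn [-0.001   0.0002 -0.0012] q [ 0.9 22.3 89.7 -0.  68.1 14. ] F [ 1.49  0.39 -0.98] op 0.18438526116147905
R [[0.226, 0.974, -0.001], [0.974, -0.226, -0.0], [-0.0, -0.001, -1.0]]
```

Call:
play_rows:
  moves:
    - [[-31, 6, 0, 0, 0, 0], [-31, 6, 0, 0, 0, 0], [-31, 6, 0, 0, 0, 0], [-31, 6, 0, 0, 0, 0], [-31, 7, 0, 0, 0, 0]]

```text
time_s: 6.55
position: [0.5366, -0.0391, 0.2728]
tcp_rot: [[0.226, 0.974, -0.001], [0.974, -0.226, 0.0], [0.0, -0.001, -1.0]]
force: [0.1, -0.7, -0.7]
opening: 0.185
grasp_force: 30.0
```

Call:
play_rows:
  moves:
    - [[-31, 6, 0, 0, 0, 0], [-31, 6, 0, 0, 0, 0], [-31, 6, 0, 0, 0, 0], [-31, 7, 0, 0, 0, 0], [-29, 7, 0, 0, 0, 0]]

```text
time_s: 7.05
position: [0.5333, -0.1956, 0.2727]
tcp_rot: [[0.226, 0.974, -0.001], [0.974, -0.226, 0.0], [0.0, -0.001, -1.0]]
force: [0.8, 0.2, -1.5]
opening: 0.18
grasp_force: 30.0
```

Call:
play_rows:
  moves:
    - [[0, 0, 0, 0, 0, 0], [0, 0, 0, 0, 0, 0]]

```text
time_s: 7.25
position: [0.5334, -0.1946, 0.2724]
tcp_rot: [[0.228, 0.974, -0.001], [0.974, -0.228, 0.001], [0.001, -0.001, -1.0]]
force: [-0.4, 0.2, -1.1]
opening: 0.177
grasp_force: 30.0
```

```bash
python3 - <<'E'
from h import *
np.set_printoptions(precision=4,suppress=True)
plan(.533,-.194,.273,-13)
p=bot.capture("side")
for q in("yellow_tip","yellow_dial","gland_mouth","bar_a"):
  for r in bot.pinpoint(p,q)[:3]: print(q,round(r["confidence"],2),np.array(r["centre"]).round(1))
s=bot.read_state();x=np.array(s["position"])
print("exp tip",proj(p,x-[0,0,.099]),"exp mouth",proj(p,[.533,-.194,.153]))
im=p["image"][50:190,300:490]
cv2.imwrite("pics/s3.png",cv2.resize(im,None,fx=4.2,fy=4.2,interpolation=2))
E
```

```text
t 7.25 pos [ 0.5334 -0.1946  0.2724] shift mm [ 0.5 -0.5 -0.6] turn [-0.0011 -0.0009 -0.0028] q [-31.3  23.5  88.    0.   68.6 -18.2] F [-0.44  0.17 -1.06] op 0.1772618381767359
R [[0.228, 0.974, -0.001], [0.974, -0.228, 0.001], [0.001, -0.001, -1.0]]
yellow_tip 0.88 [327.9 355.4]
yellow_tip 0.82 [403.9 134.4]
yellow_tip 0.8 [358.9 310. ]
yellow_dial 0.82 [406.3  88.3]
yellow_dial 0.67 [328.  318.9]
yellow_dial 0.6 [357.9 271.1]
gland_mouth 0.7 [394.3 143.1]
bar_a 0.75 [379.8 127.8]
bar_a 0.63 [421.6 169.8]
exp tip [400.0375 136.0729] exp mouth [399.1403 144.7321]
```

View pics/s3.png

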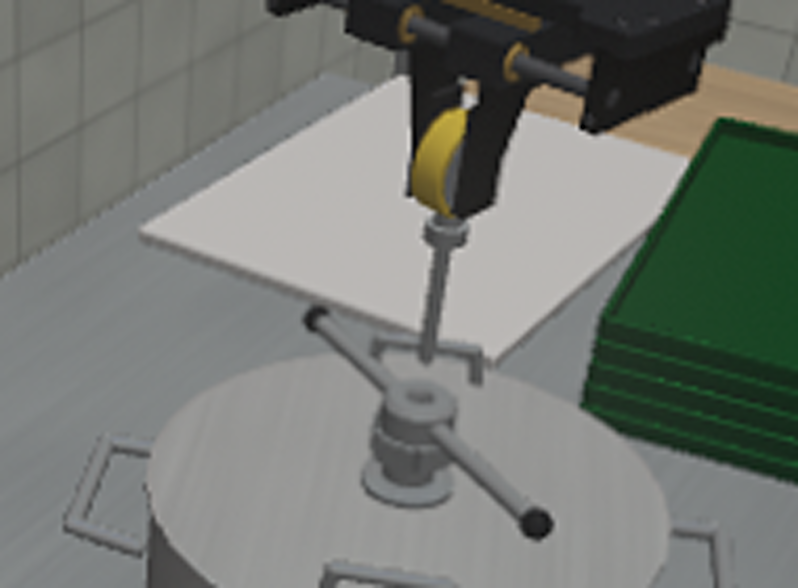

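The side view shows the stem hanging just above the gland: tip near (401.7,136), mouth near (400.2,144.3). I'll measure the stem axis and the hole at sub-pixel level.

```bash
python3 - <<'E'
from h import *
np.set_printoptions(precision=2,suppress=True,linewidth=200)
p=bot.capture("side");g=cv2.cvtColor(p["image"],cv2.COLOR_BGR2GRAY).astype(float)
x=np.array(bot.read_state()["position"])
print("stem rows");pts=[]
for v in range(110,134,2):
  z=None
  # expected col at this row
  zs=np.linspace(.1,.3,2000);cols=np.array([proj(p,[x[0],x[1],a]) for a in zs[::20]])
  e=np.interp(-v,-cols[::-1,1][::-1],cols[:,0]) if cols[0,1]>cols[-1,1] else 0
  c0=int(round(e));u=np.arange(c0-6,c0+8);bg=np.median(np.r_[g[v,c0-10:c0-5],g[v,c0+7:c0+12]]);w=np.clip(bg-g[v,u]-15,0,None)
  pts.append((v,e,(u*w).sum()/w.sum()))
print(np.array(pts))
print("mouth region");print(g[138:150,388:413].astype(int))
print("tip");print(g[128:140,392:412].astype(int))
t=bot.capture("top");
cv2.imwrite("pics/t3.png",t["image"]);
tg=cv2.cvtColor(cv2.imread("pics/top0.png"),cv2.COLOR_BGR2GRAY);print("top0");print(tg[212:230,402:425])
print(proj(t,[.533,-.194,.153]))
E
```

```text
stem rows
[[110.   404.26 404.19]
 [112.   403.94 403.93]
 [114.   403.62 403.72]
 [116.   403.3  403.43]
 [118.   402.97 402.98]
 [120.   402.65 402.76]
 [122.   402.33 402.45]
 [124.   402.   402.02]
 [126.   401.68 401.83]
 [128.   401.35 400.3 ]
 [130.   401.03 400.64]
 [132.   400.7  398.78]]
mouth region
[[114 128 133 130 134 148 151 151 151 152 153 154 154 153 152 152 151 151 150 151 151 150 155 122  82]
 [ 90 113 126 132 132 137 147 153 153 151 151 151 152 152 151 152 151 151 150 151 151 151 155 121  82]
 [ 85  88 112 126 132 132 137 142 142 140 139 139 139 141 143 148 151 151 150 151 151 151 155 121  80]
 [126  84  88 110 123 129 132 131 130 131 129 129 129 129 132 137 143 146 150 152 151 151 154 139 115]
 [152 125  83  87 115 129 131 130 128 124 123 125 125 124 128 130 132 136 144 151 151 151 154 156 149]
 [155 150 127 100 117 131 131 131 122 110 109 112 110 110 112 125 131 130 133 144 150 152 154 154 154]
 [154 156 144 114 115 127 131 131 119 100  98  99  97  94  92 114 129 131 130 132 138 149 153 153 153]
 [154 156 138 103 114 122 131 132 128 118 107  98  92  94  94 116 1
[... 2481 characters left out ...]
2 114 127 135 134]
 [ 90  90  92  78  92 109 117 119 118 116 107 101 103 109 113 117 116 113 110 118 131 135 135]
 [ 89  84  86  73  78  99 112 118 118 118 118 116 115 117 118 119 116 111 109 122 134 137 137]
 [ 98  84  85  86  78  88 105 113 117 118 118 118 118 118 116 116 113 106 107 125 136 137 137]
 [107  93  85  94  87  83  96 104 111 115 117 118 117 117 115 110 108 110 120 134 136 136 135]
 [112 100  84  79  85  98 104 104 104 106 108 110 111 111 108 106 112 122 131 136 136 135 135]
 [109 108 100  86  92 109 116 113 105  92  90  95  99 104 103 109 124 132 135 136 135 136 136]
 [112 105 102  97 106 116 119 116 107  94  89  98 106 112 114 124 133 137 136 136 136 137 137]]
[412.39 220.24]
```

```bash
python3 - <<'E'
from h import *
np.set_printoptions(precision=4,suppress=True)
s=bot.capture("side");t=bot.capture("top")
a=[399.7,144.1];b=[413.5,219.9]
print(atz(s,a,.153),atz(t,b,.153),tri([ray(s,a),ray(t,b)]))
x=np.array(bot.read_state()["position"]);print(x)
# side-cam horizontal lateral dir
R=np.array(s["R"]);print(R[0])
# tip bottom
print(proj(s,x-[0,0,.099]),proj(s,x-[0,0,.097]))
# nut outline centre check in top: nut top circle fit
E
```

```text
[ 0.5332 -0.1969  0.153 ] [ 0.5338 -0.1965  0.153 ] (array([ 0.5334, -0.1966,  0.1531]), [np.float64(0.00036758021662622727), np.float64(0.00036758021662633216)])
[ 0.534  -0.1938  0.2727]
[-0.811 -0.585  0.005]
[400.0958 135.8912] [400.2361 135.0324]
```

Call:
play_rows:
  moves:
    - [[-2.4, 0.3, 0, 0, 0, 0], [0, 0, 5, 0, 0, 0], [0, 0, 8, 0, 0, 0], [0, 0, 3, 0, 0, 0], [0, 0, 0, 0, 0, 0]]

```text
time_s: 8.2
position: [0.5331, -0.1965, 0.2554]
tcp_rot: [[0.226, 0.974, -0.002], [0.974, -0.226, 0.001], [0.001, -0.002, -1.0]]
force: [0.8, 0.5, -1.5]
opening: 0.178
grasp_force: 30.0
```

```bash
python3 - <<'E'
from h import *
np.set_printoptions(precision=2,suppress=True,linewidth=200)
plan(.5334,-.1967,.25,-13)
s=bot.capture("side");g=cv2.cvtColor(s["image"],cv2.COLOR_BGR2GRAY)
print(g[136:150,390:411])
plan(.5334,-.1967,.25,-13)
cv2.imwrite("pics/s4.png",cv2.resize(s["image"][115:160,370:430],None,fx=10,fy=10,interpolation=2))
E
```

```text
t 8.2 pos [ 0.53 -0.2   0.26] shift mm [-0.1  0.4  5.4] turn [-0. -0. -0.] q [-31.5  24.6  89.1   0.   66.5 -18.4] F [ 0.76  0.48 -1.48] op 0.17802486198515566
R [[0.226, 0.974, -0.002], [0.974, -0.226, 0.001], [0.001, -0.002, -1.0]]
[[124 145 154 153 152 152 153 154 158 126  81  85  86 122 150 152 148 145 144 143 135]
 [136 138 146 154 152 152 152 154 158 124  79  85  84 129 152 154 152 153 154 154 153]
 [133 131 136 149 153 152 153 154 151 113  76  86  85 138 155 152 151 152 152 152 156]
 [128 133 133 137 148 153 154 154 142 103  78  87  90 139 155 152 151 152 152 152 156]
 [112 127 132 133 138 143 143 143 128  94  82  87  89 136 154 152 151 152 152 152 156]
 [ 89 111 124 130 133 131 131 132 117  86  83  87  98 130 145 148 151 153 152 152 155]
 [ 84  88 115 130 132 131 129 126 108  83  84  85 112 130 133 136 145 152 153 152 155]
 [128 100 117 133 131 131 123 111 104  91  86  90 109 127 132 130 134 145 152 153 154]
 [145 115 116 129 132 132 121 102  99  98  90  92  94 115 131 131 131 133 139 150 154]
 [139 104 115 123 131 132 128 118 108 100  94  95  94 117 132 133 132 127 129 147 154]
 [122  85 114 121 125 130 133 131 126 123 121 123 123 129 134 133 133 127 128 148 155]
 [102  67  98 121 124 126 130 132 133 134 135 134 134 133 133 132 129 125 116 144 155]
 [ 88  61  76  95 111 125 131 132 134 134 134 133 133 133 131 131 128 118 117 146 155]
 [ 75  64  68  73  85 101 109 118 131 136 135 135 133 132 123 117 110  91 118 148 154]]
t 8.25 pos [ 0.53 -0.2   0.26] shift mm [-0.   0.   5.9] turn [-0. -0. -0.] q [-31.5  24.6  89.    0.   66.5 -18.4] F [ 0.28 -0.73 -0.42] op 0.18252988577921309
R [[0.226, 0.974, -0.001], [0.974, -0.226, 0.001], [0.0, -0.001, -1.0]]
```

View pics/s4.png

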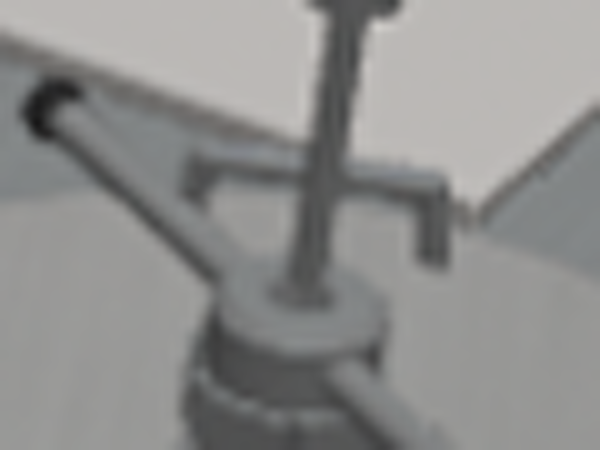

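The tip is right over the hole (crop ~(303,290)), so I lower it gently.

Call:
play_rows:
  moves:
    - [[0, 0, 2, 0, 0, 0], [0, 0, 2, 0, 0, 0], [0, 0, 2, 0, 0, 0], [0, 0, 2, 0, 0, 0], [0, 0, 2, 0, 0, 0]]

```text
time_s: 8.75
position: [0.5339, -0.1972, 0.2466]
tcp_rot: [[0.226, 0.974, 0.001], [0.974, -0.226, -0.001], [-0.001, 0.001, -1.0]]
force: [-1.0, -1.5, -0.2]
opening: 0.181
grasp_force: 30.0
```

Call:
play_rows:
  moves:
    - [[0, 0, 4, 0, 0, 0], [0, 0, 5, 0, 0, 0], [0, 0, 5, 0, 0, 0], [0, 0, 5, 0, 0, 0], [0, 0, 5, 0, 0, 0]]

```text
time_s: 9.25
position: [0.5339, -0.1972, 0.2222]
tcp_rot: [[0.226, 0.974, 0.001], [0.974, -0.226, -0.001], [-0.001, 0.001, -1.0]]
force: [0.2, -2.3, -0.4]
opening: 0.177
grasp_force: 30.0
```

Call:
play_rows:
  moves:
    - [[0, 0, 3, 0, 0, 0], [0, 0, 3, 0, 0, 0], [0, 0, 3, 0, 0, 0], [0, 0, 3, 0, 0, 0], [0, 0, 3, 0, 0, 0]]

```text
time_s: 9.75
position: [0.534, -0.1973, 0.2078]
tcp_rot: [[0.226, 0.974, 0.001], [0.974, -0.226, -0.001], [-0.001, 0.001, -1.0]]
force: [0.8, -3.3, 2.9]
opening: 0.185
grasp_force: 30.0
```

Call:
play_rows:
  moves:
    - [[-0.4, 0, 3, 0, 0, 0], [0, 0, 3, 0, 0, 0], [0, 0, 3, 0, 0, 0], [0, 0, 3, 0, 0, 0], [0, 0, 3, 0, 0, 0]]

```text
time_s: 10.25
position: [0.5339, -0.1974, 0.1924]
tcp_rot: [[0.226, 0.974, 0.001], [0.974, -0.226, -0.0], [-0.0, 0.001, -1.0]]
force: [0.3, -2.8, 2.6]
opening: 0.179
grasp_force: 30.0
```

Call:
play_rows:
  moves:
    - [[0, 0, 1.5, 0, 0, 0], [0, 0, 1.5, 0, 0, 0], [0, 0, 1, 0, 0, 0]]

```text
time_s: 10.55
position: [0.5338, -0.1974, 0.1884]
tcp_rot: [[0.226, 0.974, 0.001], [0.974, -0.226, -0.0], [-0.0, 0.001, -1.0]]
force: [1.3, -3.7, 1.5]
opening: 0.178
grasp_force: 30.0
```

Call:
play_rows:
  moves:
    - [[0, 0, 0.7, 0, 0, 0], [0, 0, 0.7, 0, 0, 0]]

```text
time_s: 10.75
position: [0.5338, -0.1974, 0.1872]
tcp_rot: [[0.226, 0.974, 0.001], [0.974, -0.226, -0.0], [-0.0, 0.001, -1.0]]
force: [2.5, -4.0, 1.5]
opening: 0.176
grasp_force: 30.0
```

Call:
play_rows:
  moves:
    - [[0, 0, 0.6, 0, 0, 0], [0, 0, 0.6, 0, 0, 0]]

```text
time_s: 10.95
position: [0.5338, -0.1974, 0.1861]
tcp_rot: [[0.226, 0.974, 0.001], [0.974, -0.226, -0.0], [-0.0, 0.001, -1.0]]
force: [1.7, -4.5, 4.0]
opening: 0.178
grasp_force: 30.0
```

```bash
python3 - <<'E'
from h import *
s=bot.capture("side");cv2.imwrite("pics/s5.png",cv2.resize(s["image"][90:170,350:450],None,fx=7,fy=7,interpolation=2))
plan(.5334,-.1967,.186,-13)
E
```

```text
t 11.0 pos [ 0.5338 -0.1974  0.1861] shift mm [ 0.6 -0.5  0.1] turn [ 0.0007  0.0003 -0.0011] q [-31.5  29.6  93.2  -0.   57.2 -18.5] F [ 1.68 -4.9   1.28] op 0.1770805398271409
R [[0.226, 0.974, 0.001], [0.974, -0.226, -0.0], [-0.0, 0.001, -1.0]]
```

View pics/s5.png

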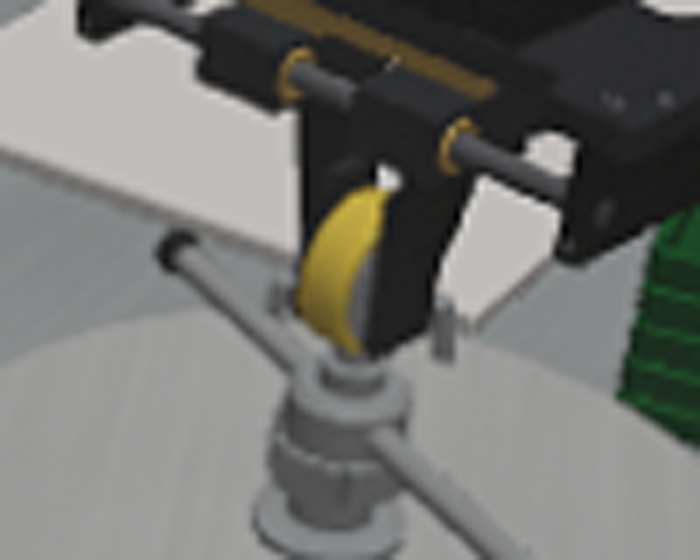

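Call:
play_rows:
  moves:
    - [[0, 0, 0.5, 0, 0, 0], [0, 0, 0, 0, 0, 0]]

```text
time_s: 11.2
position: [0.5338, -0.1974, 0.1861]
tcp_rot: [[0.226, 0.974, 0.001], [0.974, -0.226, -0.001], [-0.0, 0.001, -1.0]]
force: [1.9, -4.3, 5.1]
opening: 0.181
grasp_force: 30.0
```

Call:
play_rows:
  moves:
    - [[0, 0, 0.5, 0, 0, 0], [0, 0, 0, 0, 0, 0]]

```text
time_s: 11.4
position: [0.5338, -0.1974, 0.1861]
tcp_rot: [[0.226, 0.974, 0.001], [0.974, -0.226, -0.001], [-0.0, 0.001, -1.0]]
force: [0.8, -3.8, 7.1]
opening: 0.182
grasp_force: 30.0
```

Call:
play_rows:
  moves:
    - [[0, 0, 1, 0, 0, 0], [0, 0, 0, 0, 0, 0]]

```text
time_s: 11.6
position: [0.5338, -0.1974, 0.186]
tcp_rot: [[0.226, 0.974, 0.001], [0.974, -0.226, -0.001], [-0.001, 0.001, -1.0]]
force: [0.4, -3.5, 13.2]
opening: 0.183
grasp_force: 30.0
```

Call:
play_rows:
  moves:
    - [[0, 0, 1, 0, 0, 0], [0, 0, 0, 0, 0, 0]]

```text
time_s: 11.8
position: [0.5338, -0.1974, 0.186]
tcp_rot: [[0.226, 0.974, 0.001], [0.974, -0.226, -0.001], [-0.001, 0.002, -1.0]]
force: [-2.2, -2.6, 17.7]
opening: 0.182
grasp_force: 30.0
```

Seated: the height is as predicted (0.186) and it resists 18 N without moving. I relax the push, open and rise.

Call:
play_rows:
  moves:
    - [[0, 0, -2.5, 0, 0, 0], [0, 0, 0, 0, 0, 0]]

```text
time_s: 12.0
position: [0.5338, -0.1974, 0.1861]
tcp_rot: [[0.226, 0.974, 0.001], [0.974, -0.226, -0.001], [-0.0, 0.001, -1.0]]
force: [1.0, -4.2, 7.5]
opening: 0.181
grasp_force: 30.0
```

Call:
play_rows:
  moves:
    - [[0, 0, 0, 0, 0, 0], [0, 0, 0, 0, 0, 0], [0, 0, 0, 0, 0, 0], [0, 0, 0, 0, 0, 0], [0, 0, 0, 0, 0, 0]]
  fingers: 0

```text
time_s: 12.5
position: [0.533, -0.1965, 0.1848]
tcp_rot: [[0.226, 0.974, -0.002], [0.974, -0.226, 0.001], [0.001, -0.002, -1.0]]
force: [-0.7, -0.3, -1.8]
opening: 0.479
grasp_force: 0.0
```

Call:
play_rows:
  moves:
    - [[0, 0, -10, 0, 0, 0], [0, 0, -25, 0, 0, 0], [0, 0, -25, 0, 0, 0], [0, 0, -20, 0, 0, 0], [0, 0, 0, 0, 0, 0]]

```text
time_s: 13.0
position: [0.5354, -0.1982, 0.2692]
tcp_rot: [[0.226, 0.974, 0.007], [0.974, -0.226, -0.004], [-0.002, 0.007, -1.0]]
force: [0.6, -0.3, 0.6]
opening: 0.5
grasp_force: 0.0
```

```bash
python3 - <<'E'
from h import *
np.set_printoptions(precision=4,suppress=True)
s=bot.capture("side");t=bot.capture("top")
for n,p in(("s",s),("t",t)):
  for q in("yellow_dial","bar_a"):
    for r in bot.pinpoint(p,q)[:3]: print(n,q,round(r["confidence"],2),np.array(r["centre"]).round(1),atz(p,r["centre"],.19 if q[0]=="y" else .143))
hsv=cv2.cvtColor(s["image"],cv2.COLOR_BGR2HSV)
# black balls
for n,p in(("s",s),("t0",dict(t,image=cv2.imread("pics/top0.png")))):
  g=cv2.cvtColor(p["image"],cv2.COLOR_BGR2GRAY);
  for X in((.62,-.246,.143),(.447,-.147,.143)):
    u,v=proj(p,X).astype(int);W=g[v-9:v+10,u-9:u+10].astype(float);w=np.clip(75-W,0,None);yy,xx=np.mgrid[v-9:v+10,u-9:u+10]
    c=[(xx*w).sum()/w.sum(),(yy*w).sum()/w.sum()];print(n,c,atz(p,c,.143))
plan(.5334,-.1967,.186,-13)
im=s["image"]; cv2.imwrite("pics/s6.png",cv2.resize(im[60:180,320:480],None,fx=5,fy=5,interpolation=2))
E
```

```text
s yellow_dial 0.9 [331.3 317.8] [0.4061 0.2498 0.19  ]
s yellow_dial 0.85 [403.8 131. ] [ 0.5261 -0.189   0.19  ]
s yellow_dial 0.8 [360.5 270.8] [0.4148 0.1689 0.19  ]
s bar_a 0.93 [420.9 168.9] [ 0.4658 -0.1554  0.143 ]
s bar_a 0.75 [381.8 129. ] [ 0.5993 -0.2456  0.143 ]
t yellow_dial 0.72 [282.1 257.7] [0.4442 0.0912 0.19  ]
t yellow_dial 0.64 [238.3 256. ] [0.4461 0.1842 0.19  ]
s [np.float64(374.25), np.float64(125.14204545454545)] [ 0.6212 -0.2507  0.143 ]
s [np.float64(427.1978392977718), np.float64(174.51451721809588)] [ 0.4485 -0.1456  0.143 ]
t0 [np.float64(435.0151515151515), np.float64(183.18457300275483)] [ 0.6201 -0.2495  0.143 ]
t0 [np.float64(389.8593429158111), np.float64(258.15195071868584)] [ 0.4487 -0.1445  0.143 ]
t 13.3 pos [ 0.5329 -0.1968  0.2642] shift mm [ 0.1  0.7 78.2] turn [-0.0026 -0.0009 -0.0011] q [-31.5  24.1  88.5   0.   67.6 -18.5] F [-0.69  0.28 -0.12] op 0.5043176971925964
R [[0.226, 0.974, -0.002], [0.974, -0.226, 0.001], [0.001, -0.003, -1.0]]
```

View pics/s6.png

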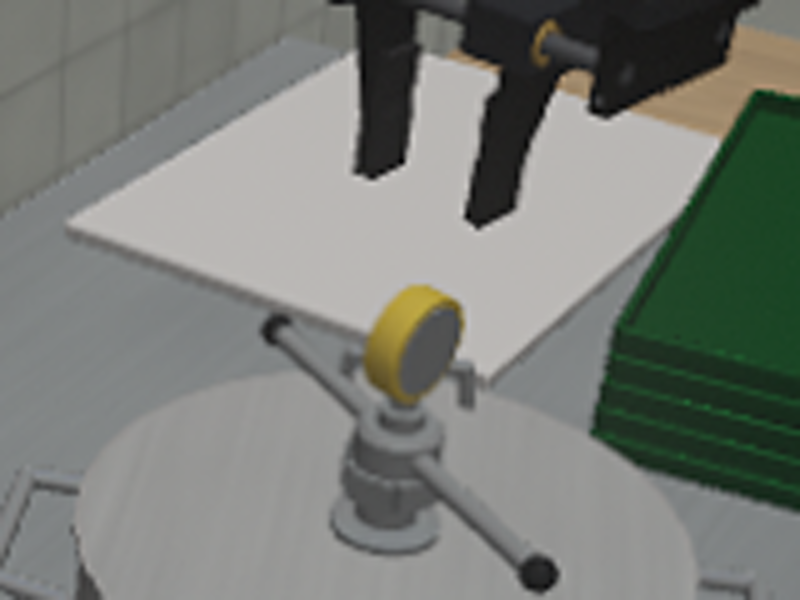

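The thermometer is seated, with its shoulder on the nut (crop ~(400,425)), and the bar balls are at about (273,330) and (538,573). The bar's near arm is at 148.6°. I'll push it with closed fingers from its -y side.

Call:
play_rows:
  moves:
    - [[0, 0, 0, 0, 0, -0.14], [0, 0, 0, 0, 0, -0.14], [0, 0, 0, 0, 0, -0.14], [0, 0, 0, 0, 0, -0.14], [0, 0, 0, 0, 0, -0.14]]
  fingers: -1

```text
time_s: 13.8
position: [0.5331, -0.1969, 0.2643]
tcp_rot: [[-0.46, 0.888, -0.002], [0.888, 0.46, 0.001], [0.002, -0.001, -1.0]]
force: [-0.4, 0.4, 0.2]
opening: 0.132
grasp_force: 0.0
```

Call:
play_rows:
  moves:
    - [[0, 0, 0, 0, 0, -0.14], [0, 0, 0, 0, 0, -0.14], [0, 0, 0, 0, 0, -0.14], [0, 0, 0, 0, 0, -0.13], [0, 0, 0, 0, 0, 0]]

```text
time_s: 14.3
position: [0.5332, -0.197, 0.2645]
tcp_rot: [[-0.853, 0.522, -0.002], [0.522, 0.853, 0.001], [0.002, 0.0, -1.0]]
force: [0.1, -1.1, -0.4]
opening: 0.004
grasp_force: 0.0
```

```bash
python3 -c "
from h import *
plan(.4459,-.1878,.146,58.6)"
```

```text
t 14.3 pos [ 0.5332 -0.197   0.2645] shift mm [ 79.  -37.7 118.6] turn [ 0.    -0.002 -0.001] q [-31.5  24.1  88.4   0.   67.6 -90.1] F [ 0.1  -1.1  -0.44] op 0.004060477186710021
R [[-0.853, 0.522, -0.002], [0.522, 0.853, 0.001], [0.002, 0.0, -1.0]]
```

Call:
play_rows:
  moves:
    - [[39.5, -19, 0, 0, 0, 0], [39.5, -19, 0, 0, 0, 0], [0, 0, 40, 0, 0, 0], [0, 0, 40, 0, 0, 0], [0, 0, 38, 0, 0, 0]]

```text
time_s: 14.8
position: [0.4461, -0.1885, 0.1465]
tcp_rot: [[-0.851, 0.525, 0.001], [0.525, 0.851, -0.001], [-0.001, -0.0, -1.0]]
force: [0.5, 0.6, 0.1]
opening: 0.004
grasp_force: 0.0
```

Call:
play_rows:
  moves:
    - [[0, 0, 0, 0, 0, 0], [0, 4, 0, 0, 0, 0], [0, 4, 0, 0, 0, 0], [0, 3, 0, 0, 0, 0]]

```text
time_s: 15.2
position: [0.4535, -0.1793, 0.1493]
tcp_rot: [[-0.853, 0.522, 0.003], [0.522, 0.853, -0.002], [-0.004, -0.0, -1.0]]
force: [-0.9, 0.3, -0.1]
opening: 0.005
grasp_force: 0.0
```

Call:
play_rows:
  moves:
    - [[0, 2, 0, 0, 0, 0], [0, 2, 0, 0, 0, 0], [0, 2, 0, 0, 0, 0], [0, 2, 0, 0, 0, 0], [0, 0, 0, 0, 0, 0]]

```text
time_s: 15.7
position: [0.4563, -0.172, 0.1475]
tcp_rot: [[-0.853, 0.521, 0.0], [0.521, 0.853, 0.0], [-0.0, 0.0, -1.0]]
force: [-0.7, -1.0, 0.4]
opening: 0.006
grasp_force: 0.0
```

Call:
play_rows:
  moves:
    - [[0, 1.5, 0, 0, 0, 0], [0, 1.5, 0, 0, 0, 0], [0, 1.5, 0, 0, 0, 0], [0, 1.5, 0, 0, 0, 0]]

```text
time_s: 16.1
position: [0.4588, -0.168, 0.1474]
tcp_rot: [[-0.854, 0.52, -0.002], [0.52, 0.854, -0.002], [0.0, -0.003, -1.0]]
force: [-3.2, -4.7, 0.5]
opening: 0.005
grasp_force: 3.1
```

Call:
play_rows:
  moves:
    - [[0.3, 1.6, 0, 0, 0, 0.02], [0.3, 1.6, 0, 0, 0, 0.02], [0.3, 1.6, 0, 0, 0, 0.02], [0.3, 1.6, 0, 0, 0, 0.02], [0.3, 1.6, 0, 0, 0, 0.02]]

```text
time_s: 16.6
position: [0.462, -0.1608, 0.1474]
tcp_rot: [[-0.797, 0.604, -0.001], [0.604, 0.797, -0.002], [-0.0, -0.003, -1.0]]
force: [-3.4, -5.6, 0.2]
opening: 0.003
grasp_force: 3.0
```

```bash
cat > f.py <<'E'
from h import *
s=bot.read_state();R=np.array(s["tcp_rot"]);d=np.array(s["position"])-[.534,-.197,0]
print("t",s["time_s"],"F tool",(R.T@s["force"]).round(1),"TCP rel axis in tool mm",(R.T@d*1000).round(1)[:2],"z",s["position"][2],"yaw y",np.degrees(np.arctan2(R[1,1],R[0,1])).round(2),"q",np.round(s["joint_positions"],0))
E
python3 f.py
```

```text
t 16.6 F tool [-0.7 -6.5 -0.2] TCP rel axis in tool mm [ 79.2 -15. ] z 0.14739761496154866 yaw y 52.84 q [-32.  28. 106.  -0.  46. -85.]
```

Call:
play_rows:
  moves:
    - [[0.3, 1.6, 0, 0, 0, 0.02], [0.3, 1.6, 0, 0, 0, 0.02], [0.3, 1.6, 0, 0, 0, 0.02], [0.3, 1.6, 0, 0, 0, 0.02], [0.3, 1.6, 0, 0, 0, 0.02]]

```text
time_s: 17.1
position: [0.4662, -0.1538, 0.1474]
tcp_rot: [[-0.733, 0.681, -0.001], [0.681, 0.733, -0.003], [-0.001, -0.003, -1.0]]
force: [-2.5, -5.1, -0.5]
opening: 0.004
grasp_force: 2.9
```

```bash
python3 f.py
```

```text
t 17.1 F tool [-1.6 -5.5  0.5] TCP rel axis in tool mm [ 78.9 -14.9] z 0.1474094684542127 yaw y 47.1 q [-31.  28. 106.  -0.  46. -78.]
```

Call:
play_rows:
  moves:
    - [[0.3, 1.6, 0, 0, 0, 0.02], [0.3, 1.6, 0, 0, 0, 0.02], [0.3, 1.6, 0, 0, 0, 0.02], [0.3, 1.6, 0, 0, 0, 0.02], [0.3, 1.6, 0, 0, 0, 0.02]]

```text
time_s: 17.6
position: [0.4709, -0.1474, 0.1474]
tcp_rot: [[-0.661, 0.75, -0.001], [0.75, 0.661, -0.003], [-0.002, -0.002, -1.0]]
force: [-1.9, -6.0, -0.6]
opening: 0.003
grasp_force: 3.0
```

Call:
play_rows:
  moves:
    - [[0.2, 1.6, 0, 0, 0, 0.02], [0.2, 1.6, 0, 0, 0, 0.02], [0.2, 1.6, 0, 0, 0, 0.02], [0.2, 1.6, 0, 0, 0, 0.02], [0.2, 1.6, 0, 0, 0, 0.02]]

```text
time_s: 18.1
position: [0.4756, -0.1419, 0.1474]
tcp_rot: [[-0.584, 0.812, -0.003], [0.812, 0.584, -0.004], [-0.001, -0.004, -1.0]]
force: [-5.5, -8.1, 0.4]
opening: 0.003
grasp_force: 4.7
```

The collet is biting (9 N tangential), so I continue in smaller steps.

Call:
play_rows:
  moves:
    - [[0.1, 1.2, 0, 0, 0, 0.015], [0.1, 1.2, 0, 0, 0, 0.015], [0.1, 1.2, 0, 0, 0, 0.015]]

```text
time_s: 18.4
position: [0.4775, -0.1399, 0.1474]
tcp_rot: [[-0.547, 0.837, -0.005], [0.837, 0.547, -0.004], [-0.001, -0.006, -1.0]]
force: [-7.6, -9.1, 1.0]
opening: 0.006
grasp_force: 5.9
```

```bash
python3 f.py
```

```text
t 18.4 F tool [ -3.5 -11.4  -1. ] TCP rel axis in tool mm [ 78.6 -16.9] z 0.14738482925368288 yaw y 33.18 q [-29.  28. 105.  -0.  47. -62.]
```

Call:
play_rows:
  moves:
    - [[0, 1.2, 0, 0, 0, 0.015], [0, 1.2, 0, 0, 0, 0.015], [0, 1.2, 0, 0, 0, 0.015]]

```text
time_s: 18.7
position: [0.4795, -0.1379, 0.1474]
tcp_rot: [[-0.51, 0.86, -0.007], [0.86, 0.51, -0.004], [0.0, -0.008, -1.0]]
force: [-9.5, -11.0, 3.7]
opening: 0.008
grasp_force: 7.0
```

```bash
python3 f.py
```

```text
t 18.7 F tool [ -4.7 -13.8  -3.6] TCP rel axis in tool mm [ 78.7 -18. ] z 0.14735283785233025 yaw y 30.64 q [-29.  29. 105.  -1.  47. -59.]
```

Call:
play_rows:
  moves:
    - [[0, 1.4, 0, 0, 0, 0.015]]

```text
time_s: 18.8
position: [0.4803, -0.1372, 0.1473]
tcp_rot: [[-0.497, 0.868, -0.008], [0.868, 0.497, -0.004], [0.001, -0.009, -1.0]]
force: [-11.1, -11.2, 4.8]
opening: 0.003
grasp_force: 7.5
```

```bash
python3 f.py
```

```text
t 18.8 F tool [ -4.2 -15.3  -4.7] TCP rel axis in tool mm [ 78.7 -18.2] z 0.14734261423969255 yaw y 29.8 q [-29.  29. 105.  -1.  47. -58.]
```

It's snug at about 14.8 N, or 1.2 N m. I back off and clear away.

Call:
play_rows:
  moves:
    - [[0, -4, 0, 0, 0, 0], [0, -8, 0, 0, 0, 0], [0, -10, 0, 0, 0, 0], [0, 0, -20, 0, 0, 0], [0, 0, -40, 0, 0, 0]]

```text
time_s: 19.3
position: [0.462, -0.1448, 0.2056]
tcp_rot: [[-0.493, 0.87, -0.007], [0.87, 0.493, 0.005], [0.007, -0.004, -1.0]]
force: [1.2, -0.1, -0.5]
opening: 0.003
grasp_force: 0.0
```

Call:
play_rows:
  moves:
    - [[0, 0, -40, 0, 0, 0], [30, -15, 0, 0, 0, 0], [30, -15, 0, 0, 0, 0], [0, 0, 0, 0, 0, 0], [0, 0, 0, 0, 0, 0]]

```text
time_s: 19.8
position: [0.4084, -0.1082, 0.2477]
tcp_rot: [[-0.494, 0.869, 0.001], [0.869, 0.494, -0.0], [-0.001, 0.001, -1.0]]
force: [0.4, 0.2, -0.1]
opening: 0.004
grasp_force: 0.0
```

```bash
python3 f.py; python3 - <<'E'
from h import *
a=bot.capture("side")["image"];b=bot.capture("top")["image"]
cv2.imwrite("pics/e.png",np.hstack([cv2.resize(x,(400,400),interpolation=2) for x in(a[60:220,310:470],b[150:290,340:480])]))
E
```

```text
t 19.8 F tool [-0.   0.5  0.1] TCP rel axis in tool mm [139.1 -65.1] z 0.24767449914472392 yaw y 29.63 q [-30.  14. 109.   0.  57. -60.]
```

View pics/e.png

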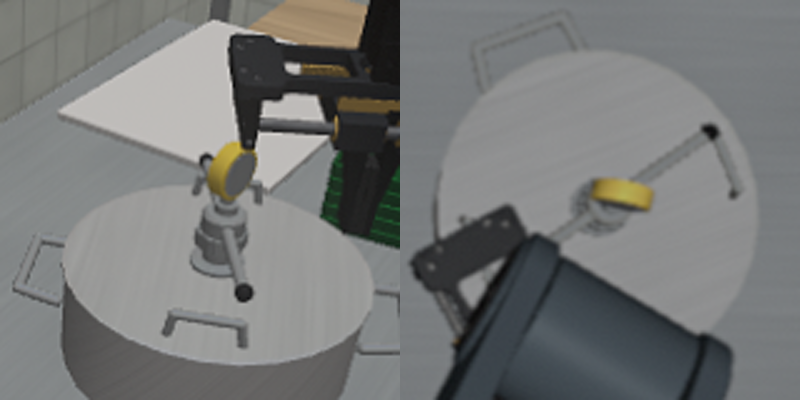

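The last view shows the thermometer upright and seated at crop (230,190), with the bar turned and the robot clear of everything. I hand in.

```bash
python3 -c "
from rig import bot
print(bot.hand_in())"
```

```text
the job is handed in; nothing more can be done
None
```

The yellow thermometer is seated in the gland with its shoulder on the nut, the nut is nipped up snug at about 1.2 N m, and the job is handed in at about 20 s of the 70 s limit.

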